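# Break a tight stopper out of a storage jar

### The job

Open the blue storage jar so that it can be refilled: push its wire bail back off the stopper until it lies open, then free the tight wooden stopper by twisting it back and forth, about 30 degrees each way, while pulling it up only lightly, so that the jar never lifts out of its stand. Stand the stopper upright on the middle of the square coaster and let go. Leave the bail open, the jar seated, and the honey jar, mug and salt shaker undisturbed.

Things in the scene. Friction and masses are not known exactly. Their poses are not given: they have to be found in the camera images.
- stand: dark wooden stand fixed to the worktop, 150 x 150 mm, floor 8 mm, rim 18 mm high; the square jar sits inside its rim, with the sides parallel. Origin: centre of its underside, on the jar's axis. The bail falls open toward the stand's +x, which points away from the robot, within 0.45 rad.
- jar_mouth (a point): centre of the jar's mouth, on the top face of its round neck (132 mm above the worktop when seated). The jar is blue ceramic, 124 mm square and 108 mm high to the shoulder top (z, with the stand), with a neck of 58 mm outer and 40 mm inner diameter, 24 mm tall. Axes as the stand's. The jar weighs about 0.85 kg; it cannot turn or tip in its stand but lifts straight up when pulled with more than about 8 N.
- jar (a joint): how far the jar has been lifted out of its stand, m; 0 = seated, at most 0.06
- bail (a joint): angle of the wire bail, rad: 0 = upright over the stopper, positive = swung back toward the stand's +x, 1.6 = lying open (stop), -0.25 = other stop. Its pivots are on the jar's neck 116 mm above the worktop, its axis is the stand's y. Turns with under 1 N at the top; held upright by slight friction, past about 0.5 rad it falls open by itself.
- bail_bar (a point): middle of the bail's top bar, a 6 mm steel wire along the stand's y; the hoop is 74 mm wide (over the wire centres) and its bar is 62 mm from the pivot axis, so 178 mm above the worktop when upright, 15 mm above the stopper's handle
- stopper: light wooden stopper, 57 mm tall, 60 g. Origin: centre of the plug's underside, z up. 35 mm plug, z 0 to 22 mm (all in the neck at the start); flange 52 mm in diameter, z 22 to 29, resting on the neck; bar handle above it. Clamped by spring seals in the neck: a straight pull needs 20 to 32 N and lifts the jar; turning takes 0.4 to 0.6 N m.
- stopper_grip (a point): centre of the stopper's bar handle, which is 44 mm long (stopper's x), 14 mm thick (y), 28 mm tall (z 29 to 57 mm of the stopper); 43 mm above the stopper's origin, 153 mm above the worktop at the start. At the start its x is within 0.1 rad of the stand's. While the stopper turns it comes up with a light pull if raised no more than about 3 mm per radian turned; the seals let go of it at 15 to 18 mm and it is out of the neck at 22 mm.
- coaster: square coaster, 96 x 96 mm, 5 mm thick, patterned, fixed to the worktop. Origin: centre of its underside.
- honey_jar: honey jar with dark lid, 64 mm in diameter, 99 mm tall; bystander. Origin: centre of its underside.
- mug: white mug with handle, 92 x 127 x 95 mm; bystander. Origin: centre of its underside.
- salt_shaker: salt shaker, 44 mm in diameter, 90 mm tall; bystander. Origin: centre of its underside.
Things that resemble listed ones, but are neither listed nor needed, are in the scene too. Leave any black or red look-alike of the stopper alone.

How it is judged:
On the way, in this order (a step that is already met when the one before it is completed fails the run):
1. the bail lies open (value of joint bail above 1.2 rad), for 0.2 s.
2. the stopper, still in the neck, is twisted by more than 0.3 rad from square to the jar (angle between the x axis of stopper and the x axis of jar_mouth, either way round above 0.3 rad and z of stopper in the frame of jar_mouth below -0.003 m), for 0.02 s.
3. it is twisted back to within 0.15 rad of square, still in the neck (angle between the x axis of stopper and the x axis of jar_mouth, either way round below 0.15 rad and z of stopper in the frame of jar_mouth below -0.003 m), for 0.02 s.
4. the stopper is out of the neck (z of stopper in the frame of jar_mouth above 0.004 m), for 0.1 s.
At the end, for the whole second after the job is handed in: the stopper stands upright (within 0.1 rad) and still on the coaster, within 25 mm of its centre; the bail is open past 1.2 rad and the jar is seated within 2 mm (horizontal distance between stopper and coaster below 0.025 m and height (world z) of stopper below 0.01 m and angle between stopper's own z axis and vertical below 0.1 rad and linear speed of stopper below 0.02 m/s and value of joint bail above 1.2 rad and value of joint jar below 0.002 m); the robot touches nothing.
It fails at once if the jar is lifted more than 5 mm in its stand (value of joint jar above 0.005 m).
It fails at once if the honey jar, mug or salt shaker is moved more than 25 mm or tipped (distance of any of honey_jar, mug, salt_shaker from where it was at the start of the episode above 0.025 m or angle between any of honey_jar, mug, salt_shaker's own z axis and vertical above 0.3 rad).
It also fails if it takes over 72 s, if anything falls off the work surface, if the arm or the gripper's body presses on something with over 40 N, if the wrist force passes 120 N, or if a joint passes its speed limit or range.

### The arm

A 6-joint arm with a two-finger parallel gripper is mounted at the origin on a cart in front of the work surface, level with it; the furniture and walls round the work are solid. World frame = base frame: x ahead of the robot, y to its left, z up, the work surface at z = 0. Lengths are in m, angles in rad, forces in N, time in s.
With the tool pointing down it reaches from about 0.275 to 0.75 m from the base axis. Payload 10.2 kg.
Tool frame: the origin (TCP) lies at the very end of the fingers, on their centre line; the grasp point (between the pads) lies 19 mm behind it; z points along the fingers, y is the line along which they close (so a half turn about z gives the same grasp; the last joint's range is limited). The gripper opens to 85 mm and grips with 20 to 120 N. Pads are 22 mm wide; open, the fingers measure 114 mm over their backs; the gripper's body (76 mm by 85 mm) begins 54 mm behind the grasp point. The pads swing forward as they close: fully open they stand 13 mm farther back than shut.
Start: joints at [0.987, 0.313, 1.498, -0, 1.331, -0.223], TCP at [0.185, 0.491, 0.231] pointing down, gripper open.
Joint ranges: [-2.94, 2.94], [-0.97, 2.17], [0.19, 2.56], [-1.23, 4.37], [0.02, 3.11], [-2.88, 2.88]. Speed limits (rad/s): [2.39, 2.39, 3.01, 3.14, 3.14, 3.14].

### API

Orientations are given as a unit quaternion [w, x, y, z].
In Python, from workcell import robot gives the robot as it stands.
- The arm moves only by the shell command python3 -m crank 'ROWS' [OPENING] [FORCE]. ROWS is text: rows parted by semicolons, each of 6 numbers parted by spaces: the shift along the tool's x, y, z normalised to -1 to 1, where 1 is 0.25 m, then the turn, a rotation vector about the tool's x, y, z normalised to -1 to 1, where 1 is 0.5 rad. In form: x y z rx ry rz; .... A call has 1 to 12 rows; each row is the pose to reach, as a shift and turn from the pose commanded when the call began, along the tool's axes at that moment; what a row does not reach only later rows make up. A row lasts 1/12 s, in which the tool goes at most 41.7 mm and 7.16 degrees, less where a joint would pass 70% of its speed; a pose out of reach is approached as far as the arm can. A call with a number of a shift or a turn outside -1 to 1 is refused whole. A call with a gripper value outside its range is refused whole. OPENING is the closure, from -1 (fully open) to 1 (shut), set as the call begins (- or left out, the last holds). The fingers move at their own pace and stop on an object; FORCE is the grip in N (left out, the last holds). Time passes only in rows, so rows that repeat a pose let the fingers close. It gives the time, the measured TCP pose, the force, the opening and the grip force at its end, in the units of the state.
- robot.read_state(): the state, without advancing time (a new reading comes with each control period).
- robot.get_image(name): name is "scene" or "top" or "wrist"; returns a dict with "image" (480x640x3 uint8, blue, green, red), "z_map" (480x640 float32, m along the optical axis (not along the pixel's ray), 0 where there is no reading), "fovy" (degrees; the focal length in pixels is half the picture's height over the tangent of half this angle, whatever the lens; pixels are square), "cx", "cy" (the principal point, pixels), "xyz" and "attitude" of the camera in the world; the wrist camera has in their place "tool_from_camera" (4x4, takes a point from camera to tool coordinates, whose origin is the TCP and whose axes are the flange's). Camera axes: x right, y up, looking along -z (the intrinsics and any distortion apply to the point x, -y, -z); pixel columns grow to the right and rows downward; lengths in m; the calibration is good to about 2 mm. A picture is of the moment at which its call begins: read the wrist's pose just before it.
- robot.job_done(): hands the job in; it is judged then, once.
The state is a dict: "t": time; "q": joint angles; "qd": joint speeds; "joint_efforts": joint torques, N m; "eef_pos": TCP position; "ee_rot": TCP orientation; "wrist_force": force on the tool from outside, world axes, zero at the start; "moment": the same for the moment, N m; "width": opening from 0.0 (shut) to 1.0 (fully open); "grasp_force": force on a finger pad.
Only numpy, scipy, OpenCV 4.12 (cv2) and the standard library are available. Lean on these libraries where they do the work, as an engineer would, in place of code of your own. Each camera call takes 0.05 s, during which the arm holds its last target. There are 200 camera calls.

## Working session

There is one attempt and no reset: what is moved stays moved. The work goes in short steps, Python scripts to look and compute and a shell command to move; the robot and the scene stay as the last step left them, time stands still between calls to the robot, and variables do not carry over. Pictures are saved under pics/ and viewed, at most 10 in all, crops included, and the job is handed in when it is done.

```bash
mkdir -p pics; ls; cat > h.py <<'E'
import numpy as np, cv2
from workcell import robot
from scipy.spatial.transform import Rotation as R
def rot(q): return R.from_quat([q[1],q[2],q[3],q[0]]).as_matrix()
def look(name):
    s=robot.read_state(); d=robot.get_image(name)
    if name=="wrist":
        T=np.array(d["tool_from_camera"]); Rt=rot(s["ee_rot"]); d["R"]=Rt@T[:3,:3]; d["p"]=Rt@T[:3,3]+s["eef_pos"]
    else: d["R"]=rot(d["attitude"]); d["p"]=np.array(d["xyz"])
    d["f"]=240/np.tan(np.radians(d["fovy"])/2); return d
def cloud(d):
    v,u=np.mgrid[0:480,0:640]; z=d["z_map"]
    return np.stack([(u-d["cx"])/d["f"]*z,-(v-d["cy"])/d["f"]*z,-z],-1)@d["R"].T+d["p"]
def ray(d,u,v,h):
    r=d["R"]@np.array([(u-d["cx"])/d["f"],-(v-d["cy"])/d["f"],-1]); return d["p"]+r*(h-d["p"][2])/r[2]
E
python3 - <<'E'
from h import *
print(robot.read_state())
for n in ("scene","top"):
    d=look(n); cv2.imwrite(f"pics/{n}.png",d["image"]); print(n,d["p"],d["R"].round(3).tolist(),d["fovy"],d["cx"],d["cy"],[k for k in d])
    np.save(n+".npy",d,allow_pickle=True)
E
```

```text
pics
{'t': 0.0, 'q': array([ 9.86608268e-01,  3.13485106e-01,  1.49845288e+00,  2.83449629e-05,
        1.33099851e+00, -2.23403779e-01]), 'qd': array([-1.88040864e-03,  1.43953609e-04,  2.64349161e-04, -9.10833651e-05,
       -1.18189609e-04, -3.51860611e-04]), 'joint_efforts': array([-5.18609904e-04, -4.12265611e+01, -2.59741223e+01, -1.08092336e-04,
        4.09863365e-03,  9.84089047e-05]), 'eef_pos': array([0.1851887 , 0.49097576, 0.23071117]), 'ee_rot': array([-2.76663016e-04,  1.79418644e-01,  9.83772585e-01, -6.12473405e-04]), 'wrist_force': array([-0.33339779, -0.58905078, -0.8149395 ]), 'moment': array([-0.03465282, -0.02738585, -0.00691172]), 'grasp_force': 0.0, 'width': 1.001278478614103}
scene [-0.17866154 -0.64147652  0.78455151] [[0.699, 0.404, -0.59], [-0.715, 0.411, -0.565], [0.015, 0.817, 0.577]] 51.62788437447682 322.6323219074002 241.6780513715844 ['image', 'z_map', 'fovy', 'cx', 'cy', 'xyz', 'attitude', 'R', 'p', 'f']
top [0.33212038 0.03447986 1.11250217] [[-0.012, 0.986, -0.165], [-1.0, -0.007, 0.028], [0.026, 0.166, 0.986]] 54.962882249433164 316.5065495977525 239.79437905575637 ['image', 'z_map', 'fovy', 'cx', 'cy', 'xyz', 'attitude', 'R', 'p', 'f']
```

View pics/scene.png

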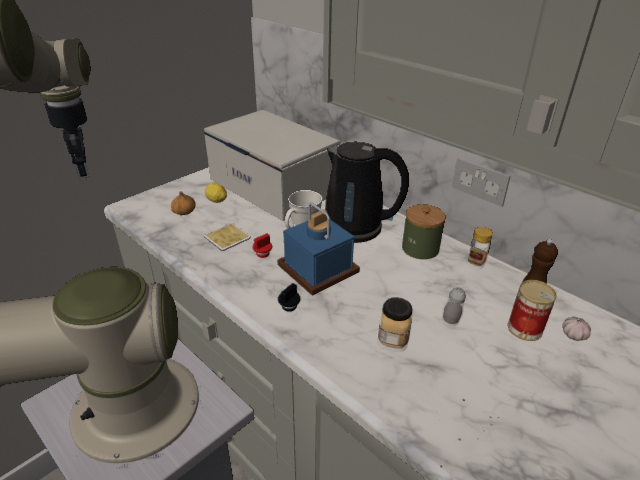

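View pics/top.png

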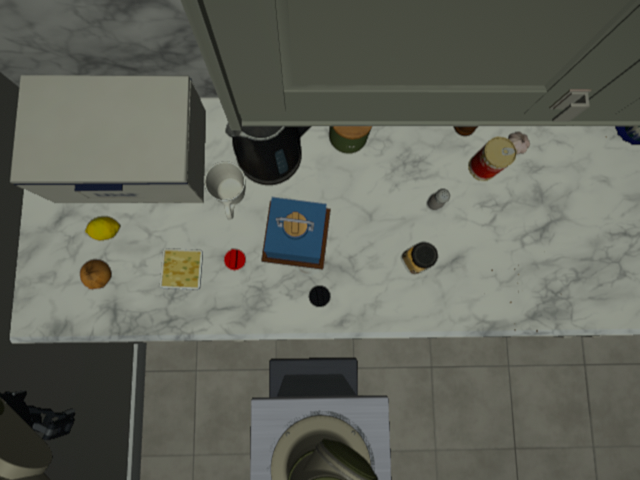

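The top view shows the blue jar at about (296,228), with the wood-coloured stopper and wire bail at (295,225). The coaster is at (182,268), the red look-alike at (235,259) and the black one at (319,296). The mug is at (226,185), with the kettle at (270,155) behind the jar. Only the stopper in the blue jar's neck fits the description.

```bash
python3 - <<'E'
from h import *
for n in ("top","scene"):
    d=np.load(n+".npy",allow_pickle=True).item(); c=cloud(d); hsv=cv2.cvtColor(d["image"],cv2.COLOR_BGR2HSV)
    blue=cv2.inRange(hsv,(95,80,40),(125,255,255))>0
    win=(abs(c[...,0]-0.45)<.3)&(abs(c[...,1]-.08)<.12)
    # shoulder top
    m=blue&(abs(c[...,2]-.108)<.008)&win
    P=c[m]; r=cv2.minAreaRect((P[:,:2]*1000).astype(np.float32)); print(n,"shoulder",m.sum(),np.median(P[:,2]),r)
    m=win&(abs(c[...,2]-.108)<.06)&(c[...,2]>.14); 
    wood=(cv2.inRange(hsv,(8,60,60),(25,255,255))>0)
    for lo,hi,l in ((.155,.172,"handle"),(.135,.145,"flange")):
        q=c[wood&win&(c[...,2]>lo)&(c[...,2]<hi)]
        if len(q)>5: print(l,len(q),q.mean(0),cv2.minAreaRect((q[:,:2]*1000).astype(np.float32)))
    q=c[win&(c[...,2]>.172)&(c[...,2]<.19)&~wood]
    if len(q): print("bar",len(q),q.mean(0),cv2.minAreaRect((q[:,:2]*1000).astype(np.float32)))
    y=(cv2.inRange(hsv,(18,60,80),(35,255,255))>0)&(abs(c[...,2])<.02)&(c[...,1]>.2)&(c[...,1]<.45)
    n_,L,S,_=cv2.connectedComponentsWithStats(cv2.morphologyEx(y.astype(np.uint8),cv2.MORPH_CLOSE,np.ones((7,7))))
    i=1+np.argmax(S[1:,4]); q=c[L==i]; print("coaster",S[i],np.median(q[:,2]),cv2.minAreaRect((q[:,:2]*1000).astype(np.float32)))
    # obstacle extents
    for l,(x0,x1,y0,y1) in {"mugkettle":(.4,.8,.05,.4)}.items():
        q=c[(c[...,0]>x0)&(c[...,0]<x1)&(c[...,1]>y0)&(c[...,1]<y1)&(c[...,2]>.05)]
        print(l,q.min(0),q.max(0))
    im=cv2.resize(d["image"][150:310,180:380] if n=="top" else d["image"][170:310,240:400],None,fx=4,fy=4,interpolation=cv2.INTER_CUBIC); cv2.imwrite(f"pics/{n}_crop.png",im[:600,:800])
E
```

```text
top shoulder 2358 0.10837234121054173 ((569.526611328125, 47.306312561035156), (123.71263885498047, 203.41415405273438), 81.99076080322266)
handle 112 [0.52832162 0.05292829 0.16656935] ((529.7854614257812, 52.99713897705078), (13.272859573364258, 42.745243072509766), 86.14107513427734)
flange 235 [0.52635567 0.05264258 0.13932638] ((529.3255615234375, 52.664093017578125), (47.25790023803711, 46.484004974365234), 89.55400848388672)
bar 387 [0.64741418 0.09402652 0.18062193] ((618.3021240234375, 96.99432373046875), (217.40359497070312, 126.60000610351562), 11.026572227478027)
coaster [ 162  250   39   38 1297] 0.005341746687927973 ((421.5033874511719, 199.18434143066406), (361.70306396484375, 98.17576599121094), 76.69760131835938)
mugkettle [0.44821431 0.05001653 0.05004716] [0.79996569 0.39997176 0.70099051]
scene shoulder 1195 0.10852209563239656 ((530.6279907226562, 50.669803619384766), (126.6631851196289, 128.9298858642578), 81.84588623046875)
handle 101 [0.52378601 0.05052064 0.16375266] ((528.498046875, 52.954002380371094), (15.376309394836426, 44.887847900390625), 89.96217346191406)
flange 127 [0.52164366 0.04407537 0.13958555] ((522.9668579101562, 48.865142822265625), (38.68705749511719, 43.25141143798828), 45.75102996826172)
bar 381 [0.66692273 0.08328583 0.18078605] ((624.8884887695312, 92.2450942993164), (230.6944580078125, 120.24128723144531), 10.053579330444336)
coaster [206 224  42  24 549] 0.005738213855967178 ((174.73587036132812, -145.072998046875), (1213.785400390625, 109.31524658203125), 59.6985969543457)
mugkettle [0.44641326 0.05000177 0.05002649] [0.79999959 0.39970853 0.61048466]
```

View pics/top_crop.png

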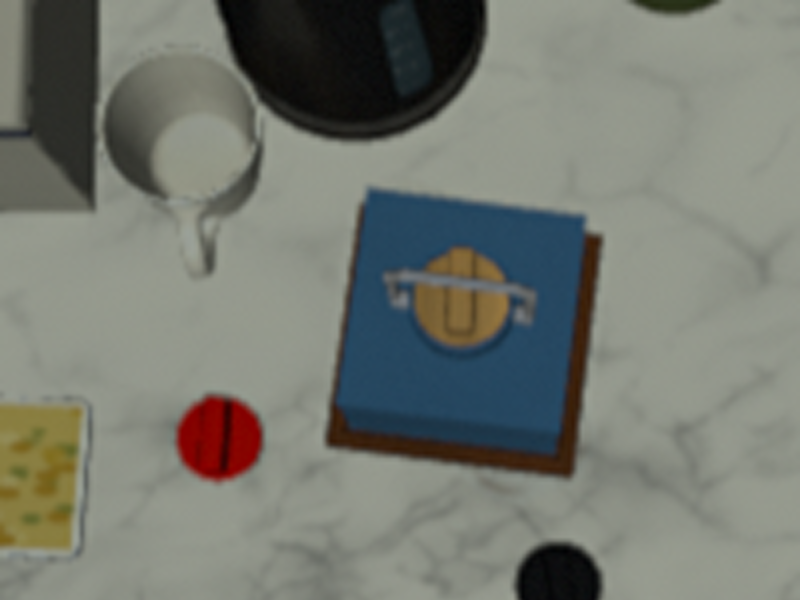

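The enlarged crop confirms it: the wooden stopper (460,298) sits under the wire bar in the blue jar. The red one (220,437) and black one (558,580) are decoys. Next I work out the coaster, the obstacles and the first move.

```bash
cat >> h.py <<'E'
def shift(target,yaw_y=None):
    "tool-frame normalised shift/turn to bring TCP to target, tool y to heading yaw_y (rad, mod pi)"
    s=robot.read_state(); Rt=rot(s["ee_rot"]); v=Rt.T@(np.array(target)-s["eef_pos"])/.25
    h=np.arctan2(Rt[1,1],Rt[0,1]); rz=0
    if yaw_y is not None: rz=-((yaw_y-h+np.pi/2)%np.pi-np.pi/2)/.5
    print("t",round(s["t"],2),"tcp",s["eef_pos"].round(4),"ang",round(h,3),"tilt",Rt[2,:2].round(4),"F",s["wrist_force"].round(1),"M",s["moment"].round(2),"w",round(s["width"],3),"gf",round(s["grasp_force"],1),"q6",round(s["q"][5],2),"-> shift",v.round(4),"rz",round(rz,3))
E
python3 - <<'E'
from h import *
d=np.load("top.npy",allow_pickle=True).item(); c=cloud(d); hsv=cv2.cvtColor(d["image"],cv2.COLOR_BGR2HSV)
for z,n in ((.108,"c"),):
    for y0 in range(0,1): pass
m=cv2.inRange(hsv,(18,60,60),(35,255,255))[235:300,150:215]; m=cv2.morphologyEx(m,cv2.MORPH_CLOSE,np.ones((5,5)))
pts=np.argwhere(m)[:,::-1]+[150,235]
P=np.array([ray(d,u,v,.005)[:2] for u,v in pts])*1000; print("coaster",cv2.minAreaRect(P.astype(np.float32)),np.median(P,0))
Z=c[...,2]
for l,(u0,v0,u1,v1) in dict(mug=(205,160,246,220),kettle=(233,125,302,185),box=(15,75,205,200),cabinet=(210,20,560,124)).items():
    q=c[v0:v1,u0:u1].reshape(-1,3); q=q[q[:,2]>.03]; print(l,np.percentile(q,2,0).round(3),np.percentile(q,98,0).round(3))
a=np.array([np.cos(-.142),np.sin(-.142)]);b=np.array([-a[1],a[0]])
J=np.array([.53,.052]); print(J-.06*a-.03*b, J-.03*b)
shift([*(J-.06*a-.03*b),.25],1.43)
E
```

```text
coaster ((451.5460205078125, 328.5301818847656), (85.71410369873047, 86.51177215576172), 86.93476104736328) [451.67041439 328.59769958]
mug [0.565 0.169 0.032] [0.687 0.256 0.104]
kettle [0.649 0.043 0.042] [0.771 0.191 0.382]
box [0.613 0.28  0.047] [0.852 0.632 0.184]
cabinet [ 0.642 -0.327  0.384] [0.657 0.14  0.659]
[0.46635821 0.03079335] [0.5257543  0.02230195]
t 0.1 tcp [0.1852 0.491  0.2308] ang 1.21 tilt [ 0.0002 -0.0011] F [ 0.5 -0.4  0.2] M [ 0.02  0.   -0.05] w 0.998 gf 0.0 q6 -0.22 -> shift [-1.7019 -1.3255 -0.0758] rz -0.44
```

```bash
python3 -m crank '-.1 -.08 -.03 0 0 -.1; -.2 -.16 -.06 0 0 -.2; -.3 -.24 -.08 0 0 -.3; -.4 -.32 -.08 0 0 -.44; -.5 -.4 -.08 0 0 -.44; -.6 -.48 -.08 0 0 -.44; -.7 -.56 -.08 0 0 -.44; -.8 -.64 -.08 0 0 -.44; -.9 -.72 -.08 0 0 -.44; -.9 -.72 -.08 0 0 -.44' 1 30; python3 -c "
from h import *
shift([.466,.031,.25],1.43)"
```

```text
t: 0.93
eef_pos: [0.3343, 0.24, 0.2511]
ee_rot: [0.0, 0.073, 0.997, -0.001]
wrist_force: [0.8, 0.5, -1.1]
width: 0.004
grasp_force: 0.0
t 0.93 tcp [0.3343 0.24   0.2511] ang 1.425 tilt [-0.0004 -0.0012] F [ 0.8  0.5 -1.1] M [0.01 0.02 0.02] w 0.004 gf 0.0 q6 -1.09 -> shift [-0.6423 -0.7507  0.0055] rz -0.009
```

```bash
python3 -m crank '-.1 -.11 0 0 0 0; -.2 -.22 0 0 0 0; -.3 -.34 0 0 0 0; -.4 -.46 0 0 0 0; -.5 -.58 0 0 0 0; -.58 -.68 0 0 0 0; -.64 -.75 0 0 0 0; -.64 -.75 0 0 0 0; -.64 -.75 0 0 0 0;-.64 -.75 0 0 0 0' ; python3 -c "
from h import *
shift([.466,.031,.16],1.43)
d=look('wrist'); np.save('w1.npy',d,allow_pickle=True); cv2.imwrite('pics/w1.png',d['image'])"
```

```text
t: 1.77
eef_pos: [0.464, 0.036, 0.2511]
ee_rot: [-0.0, 0.07, 0.998, 0.0]
wrist_force: [-0.9, 0.5, -0.1]
width: 0.003
grasp_force: 0.0
t 1.77 tcp [0.464  0.036  0.2511] ang 1.43 tilt [0.0007 0.0003] F [-0.9  0.5 -0.1] M [-0.02 -0.05  0.01] w 0.003 gf 0.0 q6 -1.61 -> shift [-0.0108 -0.0187  0.3644] rz 0.001
```

View pics/w1.png

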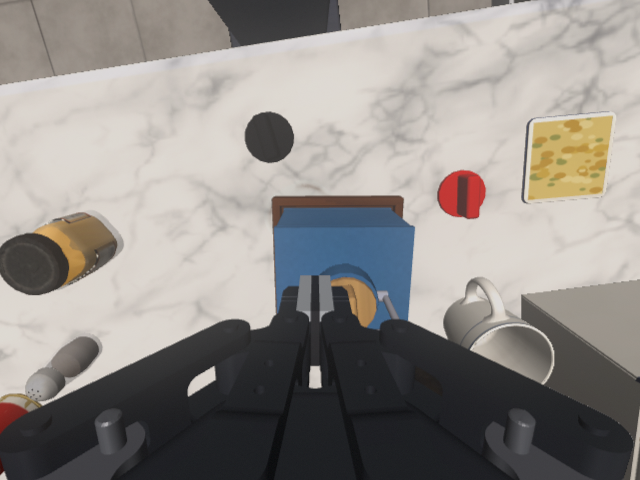

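The wrist view looks back toward the robot. The jar's sides lie parallel to the image, so its yaw of about -8° is confirmed. The stopper is at (352,300) and the bail leg at (392,305); the coaster is at (570,157).

```bash
python3 -c "
from h import *
d=np.load('w1.npy',allow_pickle=True).item(); print(d['tool_from_camera'],d['p'])"
python3 -m crank '-.01 -.02 .1 0 0 0; -.01 -.02 .2 0 0 0; -.01 -.02 .3 0 0 0;-.01 -.02 .36 0 0 0;-.01 -.02 .36 0 0 0;-.01 -.02 .36 0 0 0'; python3 -c "
from h import *
a=np.array([np.cos(-.142),np.sin(-.142)]);b=np.array([-a[1],a[0]])
J=np.array([.53,.052]);shift([*(J+.022*a-.03*b),.16],1.43)"
```

```text
[[-5.65691244e-04  9.65360644e-01  2.60918585e-01  6.71429493e-02]
 [ 9.99999820e-01  4.93375830e-04  3.42656823e-04 -5.72114188e-04]
 [ 2.02056487e-04  2.60918731e-01 -9.65360748e-01 -1.43381502e-01]
 [ 0.00000000e+00  0.00000000e+00  0.00000000e+00  1.00000000e+00]] [0.39756621 0.04474612 0.39452665]
t: 2.32
eef_pos: [0.4659, 0.0308, 0.1616]
ee_rot: [-0.0, 0.07, 0.998, 0.0]
wrist_force: [0.2, -0.5, -0.6]
width: -0.0
grasp_force: 0.0
t 2.32 tcp [0.4659 0.0308 0.1616] ang 1.431 tilt [0.0006 0.0001] F [ 0.2 -0.5 -0.6] M [0.03 0.01 0.06] w -0.0 gf 0.0 q6 -1.62 -> shift [-0.3297 -0.0004  0.0061] rz 0.002
```

```bash
python3 -m crank '-.03 0 0 0 0 0; -.06 0 0 0 0 0; -.09 0 0 0 0 0; -.12 0 0 0 0 0; -.15 0 0 0 0 0; -.18 0 0 0 0 0; -.21 0 0 0 0 0; -.24 0 0 0 0 0; -.27 0 0 0 0 0; -.3 0 0 0 0 0; -.33 0 0 0 0 0; -.34 0 0 0 0 0' ; python3 -m crank '-.04 0 0 0 0 0;-.04 0 0 0 0 0;-.04 0 0 0 0 0;-.04 0 0 0 0 0;-.04 0 0 0 0 0;-.04 0 0 0 0 0'; python3 -c "
from h import *
a=np.array([np.cos(-.142),np.sin(-.142)]);b=np.array([-a[1],a[0]])
d=look('scene'); cv2.imwrite('pics/s2.png',cv2.resize(d['image'][140:300,220:430],None,fx=3.5,fy=3.5)); d=look('top'); np.save('top2.npy',d,allow_pickle=True)
J=np.array([.53,.052]);shift([*(J-.05*a-.03*b),.23],1.43)"
```

```text
t: 3.32
eef_pos: [0.5514, 0.0178, 0.1612]
ee_rot: [0.0, 0.07, 0.998, -0.0]
wrist_force: [0.7, 0.9, 0.0]
width: 0.003
grasp_force: 0.0
t: 3.82
eef_pos: [0.56, 0.0167, 0.1614]
ee_rot: [-0.0, 0.07, 0.998, -0.0]
wrist_force: [0.0, 0.7, -0.7]
width: -0.002
grasp_force: 0.0
t 3.92 tcp [0.5601 0.0167 0.1614] ang 1.43 tilt [-0.  0.] F [0.3 0.2 0.3] M [-0.02 -0.03  0.02] w -0.004 gf 0.0 q6 -1.61 -> shift [ 0.3391  0.0033 -0.2744] rz 0.0
```

View pics/s2.png

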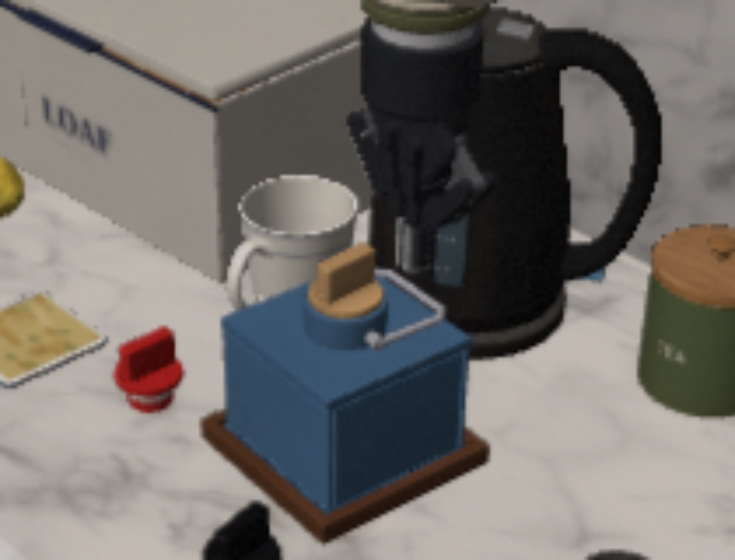

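The bail lies open; its bar is at crop (420,285), behind the neck. I raise the gripper, pull it back clear, then measure the handle.

```bash
python3 -m crank '0 0 -.1 0 0 0; 0 0 -.2 0 0 0; 0 0 -.28 0 0 0;.1 0 -.28 0 0 0;.2 0 -.28 0 0 0; .3 0 -.28 0 0 0; .4 0 -.28 0 0 0; .5 0 -.28 0 0 0;.6 0 -.28 0 0 0;.6 0 -.28 0 0 0;.6 0 -.28 0 0 0' -0.2; python3 - <<'E'
from h import *
for n in ("top","scene","wrist"):
    d=look(n); c=cloud(d); hsv=cv2.cvtColor(d["image"],cv2.COLOR_BGR2HSV)
    wood=cv2.inRange(hsv,(8,60,60),(25,255,255))>0
    near=(np.hypot(c[...,0]-.53,c[...,1]-.052)<.04)&wood
    q=c[near&(abs(c[...,2]-.167)<.006)]; f=c[near&(abs(c[...,2]-.139)<.006)]
    if len(q)>10: print(n,len(q),np.median(q[:,2]),cv2.minAreaRect((q[:,:2]*1000).astype(np.float32)))
    if len(f)>10: print("  flange",len(f),np.median(f[:,2]),cv2.minEnclosingCircle((f[:,:2]*1000).astype(np.float32)))
    np.save(n+"3.npy",d,allow_pickle=True)
    if n=="wrist": cv2.imwrite("pics/w3.png",d["image"])
shift([.53,.052,.25],1.47)
E
```

```text
t: 4.83
eef_pos: [0.4114, 0.0378, 0.2318]
ee_rot: [0.001, 0.07, 0.998, -0.0]
wrist_force: [0.7, -0.6, 0.5]
width: 0.596
grasp_force: 0.0
top 96 0.16723798080112123 ((535.1505126953125, 52.199886322021484), (12.65987491607666, 30.915851593017578), 89.4078140258789)
  flange 168 0.13956078467270389 ((531.6954345703125, 52.04134750366211), 24.92681312561035)
scene 87 0.1666584959843962 ((529.58251953125, 53.896018981933594), (17.894615173339844, 42.37778091430664), 89.2348403930664)
  flange 149 0.13924797797924915 ((528.2775268554688, 49.82936096191406), 25.444644927978516)
wrist 235 0.16628199063112825 ((511.3415832519531, 52.37438201904297), (9.494653701782227, 14.817790985107422), 7.363522052764893)
  flange 1494 0.1395688371544938 ((528.5855102539062, 52.32402801513672), 25.63039207458496)
t 4.98 tcp [0.4124 0.0375 0.2314] ang 1.43 tilt [-0.0004 -0.    ] F [-0.1 -1.1 -0.3] M [ 0.   -0.04  0.03] w 0.598 gf 0.0 q6 -1.62 -> shift [-0.4575  0.1235 -0.0744] rz -0.08
```

View pics/w3.png

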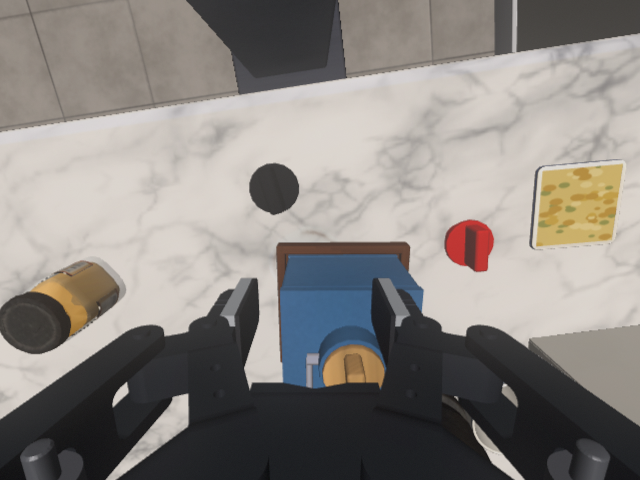

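```bash
python3 -m crank '-.1 .03 -.02 0 0 -.1; -.2 .06 -.04 0 0 -.17; -.3 .09 -.04 0 0 -.17; -.4 .12 -.04 0 0 -.17; -.45 .126 -.04 0 0 -.17; -.45 .126 -.04 0 0 -.17;-.45 .126 -.04 0 0 -.17;-.45 .126 -.04 0 0 -.17' -0.2; python3 - <<'E'
from h import *
shift([.529,.0525,.145],1.518)
d=look("wrist"); c=cloud(d); hsv=cv2.cvtColor(d["image"],cv2.COLOR_BGR2HSV)
wood=cv2.inRange(hsv,(8,60,60),(25,255,255))>0
near=(np.hypot(c[...,0]-.53,c[...,1]-.052)<.04)&wood
q=c[near&(abs(c[...,2]-.167)<.004)]; f=c[near&(abs(c[...,2]-.139)<.006)]
print(len(q),np.median(q[:,2]),cv2.minAreaRect((q[:,:2]*1000).astype(np.float32)))
print(len(f),cv2.minEnclosingCircle((f[:,:2]*1000).astype(np.float32)))
cv2.imwrite("pics/w4.png",d["image"])
E
```

```text
t: 5.65
eef_pos: [0.5271, 0.053, 0.241]
ee_rot: [-0.0, 0.028, 1.0, 0.0]
wrist_force: [-0.4, -0.0, 1.3]
width: 0.599
grasp_force: 0.0
t 5.65 tcp [0.5271 0.053  0.241 ] ang 1.515 tilt [ 0.0008 -0.    ] F [-0.4 -0.   1.3] M [0.04 0.02 0.04] w 0.599 gf 0.0 q6 -1.64 -> shift [-0.008  -0.0017  0.3841] rz -0.006
1220 0.1674177057459003 ((529.3450317382812, 51.927345275878906), (13.680191040039062, 43.434730529785156), 87.154541015625)
2227 ((530.634033203125, 52.3365364074707), 26.75316047668457)
```

View pics/w4.png

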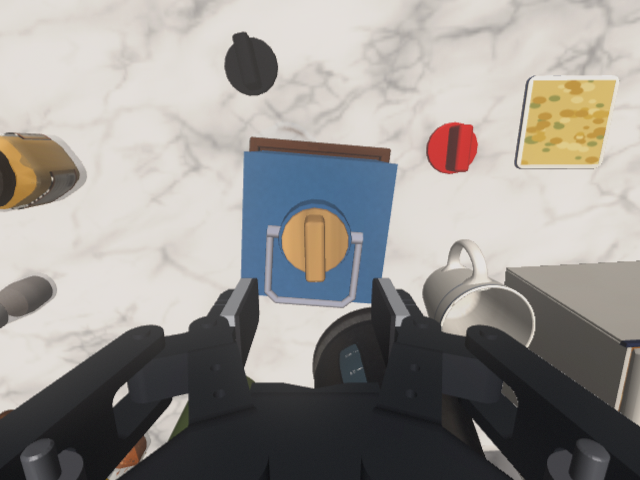

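The wooden handle is at (315,247), measured as 43x14 mm with a yaw of -2.9°, and the bail is open below it at (312,300). Aligned; I descend and grip.

```bash
python3 -m crank '-.008 -.004 .1 0 0 0; -.008 -.004 .2 0 0 0; -.008 -.004 .3 0 0 0; -.008 -.004 .35 0 0 0; -.008 -.004 .384 0 0 0; -.008 -.004 .384 0 0 0;-.008 -.004 .384 0 0 0' -0.2; python3 -m crank '0 0 0 0 0 0;0 0 0 0 0 0;0 0 0 0 0 0;0 0 0 0 0 0;0 0 0 0 0 0;0 0 0 0 0 0' 1 90;  python3 -c "
from h import *
shift([.529,.0525,.145],1.518)"
```

```text
t: 6.28
eef_pos: [0.5296, 0.0519, 0.1461]
ee_rot: [0.0, 0.028, 1.0, -0.0]
wrist_force: [0.8, -0.3, 0.5]
width: 0.598
grasp_force: 0.0
t: 6.78
eef_pos: [0.5299, 0.0525, 0.1464]
ee_rot: [0.001, 0.028, 1.0, 0.0]
wrist_force: [-0.3, 3.4, 6.4]
width: 0.141
grasp_force: 88.7
t 6.78 tcp [0.5299 0.0525 0.1464] ang 1.515 tilt [-0.0019  0.0009] F [-0.3  3.4  6.4] M [ 0.62  0.18 -0.01] w 0.141 gf 88.7 q6 -1.64 -> shift [ 0.0037 -0.      0.0057] rz -0.006
```

```bash
python3 -m crank '0 0 0 0 0 .22; 0 0 -.001 0 0 .44; 0 0 -.002 0 0 .66; 0 0 -.003 0 0 .88; 0 0 -.004 0 0 .66; 0 0 -.005 0 0 .44; 0 0 -.006 0 0 .22; 0 0 -.007 0 0 0; 0 0 -.008 0 0 -.22; 0 0 -.009 0 0 -.44; 0 0 -.01 0 0 -.66; 0 0 -.011 0 0 -.88' ; python3 -c "
from h import *
shift([.529,.0525,.145],1.518)
"
```

```text
t: 7.78
eef_pos: [0.5294, 0.0521, 0.1478]
ee_rot: [-0.0, -0.193, 0.981, 0.0]
wrist_force: [0.7, 0.8, -3.6]
width: 0.139
grasp_force: 88.0
t 7.78 tcp [0.5294 0.0521 0.1478] ang 1.959 tilt [0.0001 0.0006] F [ 0.7  0.8 -3.6] M [ 0.12 -0.15 -0.42] w 0.139 gf 88.0 q6 -2.08 -> shift [0.0008 0.0021 0.0111] rz 0.883
```

```bash
python3 -m crank '0 0 -.001 0 0 .24; 0 0 -.002 0 0 .48; 0 0 -.003 0 0 .72; 0 0 -.004 0 0 .96; 0 0 -.005 0 0 .72; 0 0 -.006 0 0 .48; 0 0 -.007 0 0 .24; 0 0 -.008 0 0 0; 0 0 -.009 0 0 .24; 0 0 -.01 0 0 .48; 0 0 -.011 0 0 .72; 0 0 -.012 0 0 .96' ; python3 -c "
from h import *
shift([.529,.0525,.145],1.518)
d=look('scene'); cv2.imwrite('pics/s5.png',cv2.resize(d['image'][190:300,250:390],None,fx=5,fy=5)); c=cloud(d)
hsv=cv2.cvtColor(d['image'],cv2.COLOR_BGR2HSV); m=(cv2.inRange(hsv,(95,80,40),(125,255,255))>0)&(abs(c[...,2]-.108)<.008)&(abs(c[...,1]-.05)<.06)&(abs(c[...,0]-.5)<.05); print(np.median(c[m][:,2]))
"
```

```text
t: 8.78
eef_pos: [0.5295, 0.0521, 0.1508]
ee_rot: [-0.0, 0.05, 0.999, -0.0]
wrist_force: [1.8, 0.7, -3.1]
width: 0.141
grasp_force: 88.5
t 8.78 tcp [0.5295 0.0521 0.1508] ang 1.47 tilt [ 0.0001 -0.0001] F [ 1.8  0.7 -3.1] M [ 0.21 -0.26  0.38] w 0.141 gf 88.5 q6 -1.59 -> shift [0.0021 0.0016 0.0233] rz -0.096
0.10848674152877935
```

View pics/s5.png

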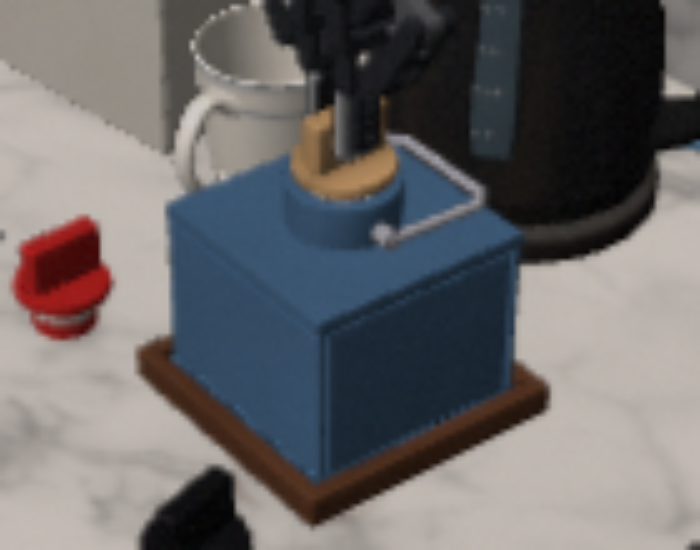

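The jar is seated and the stopper is rising (flange at crop (345,170)) with about 3 N of pull. I continue.

```bash
python3 -m crank '0 0 -.001 0 0 .23; 0 0 -.002 0 0 .46; 0 0 -.003 0 0 .69; 0 0 -.004 0 0 .92; 0 0 -.005 0 0 .69; 0 0 -.006 0 0 .46; 0 0 -.007 0 0 .23; 0 0 -.008 0 0 0; 0 0 -.009 0 0 -.23; 0 0 -.01 0 0 -.46; 0 0 -.011 0 0 -.69; 0 0 -.012 0 0 -.92'; python3 -m crank '0 0 -.001 0 0 .24; 0 0 -.002 0 0 .48; 0 0 -.003 0 0 .72; 0 0 -.004 0 0 .96; 0 0 -.005 0 0 .72; 0 0 -.006 0 0 .48; 0 0 -.007 0 0 .24; 0 0 -.008 0 0 0; 0 0 -.009 0 0 .24; 0 0 -.01 0 0 .48; 0 0 -.011 0 0 .72; 0 0 -.012 0 0 .96' ; python3 -c "
from h import *
shift([.529,.0525,.145],1.518)
"
```

```text
t: 9.83
eef_pos: [0.5294, 0.0521, 0.1538]
ee_rot: [-0.0, -0.185, 0.983, 0.0]
wrist_force: [1.1, 0.2, -3.7]
width: 0.138
grasp_force: 88.4
t: 10.83
eef_pos: [0.5295, 0.0521, 0.157]
ee_rot: [0.0, 0.059, 0.998, 0.0]
wrist_force: [1.1, 1.9, -2.8]
width: 0.14
grasp_force: 88.5
t 10.83 tcp [0.5295 0.0521 0.157 ] ang 1.452 tilt [-0.0002  0.0002] F [ 1.1  1.9 -2.8] M [ 0.25 -0.23  0.29] w 0.14 gf 88.5 q6 -1.57 -> shift [0.0023 0.0014 0.0481] rz -0.131
```

Risen about 10.6 mm; two or three more rounds.

```bash
python3 -m crank '0 0 -.001 0 0 .23; 0 0 -.002 0 0 .46; 0 0 -.003 0 0 .69; 0 0 -.004 0 0 .92; 0 0 -.005 0 0 .69; 0 0 -.006 0 0 .46; 0 0 -.007 0 0 .23; 0 0 -.008 0 0 0; 0 0 -.009 0 0 -.23; 0 0 -.01 0 0 -.46; 0 0 -.011 0 0 -.69; 0 0 -.012 0 0 -.92'; python3 -m crank '0 0 -.001 0 0 .24; 0 0 -.002 0 0 .48; 0 0 -.003 0 0 .72; 0 0 -.004 0 0 .96; 0 0 -.005 0 0 .72; 0 0 -.006 0 0 .48; 0 0 -.007 0 0 .24; 0 0 -.008 0 0 0; 0 0 -.009 0 0 .24; 0 0 -.01 0 0 .48; 0 0 -.011 0 0 .72; 0 0 -.012 0 0 .96' ; python3 -m crank '0 0 -.001 0 0 .23; 0 0 -.002 0 0 .46; 0 0 -.003 0 0 .69; 0 0 -.004 0 0 .92; 0 0 -.005 0 0 .69; 0 0 -.006 0 0 .46; 0 0 -.007 0 0 .23; 0 0 -.008 0 0 0';python3 -c "
from h import *
shift([.529,.0525,.26],1.518)
"
```

```text
t: 11.83
eef_pos: [0.5294, 0.052, 0.1599]
ee_rot: [-0.0, -0.175, 0.984, 0.0]
wrist_force: [1.1, 2.6, -3.6]
width: 0.134
grasp_force: 88.6
t: 12.83
eef_pos: [0.5296, 0.0519, 0.1633]
ee_rot: [0.0, 0.069, 0.998, -0.0]
wrist_force: [0.6, 0.1, -1.3]
width: 0.143
grasp_force: 89.0
t: 13.5
eef_pos: [0.5295, 0.0519, 0.1652]
ee_rot: [0.0, 0.064, 0.998, -0.0]
wrist_force: [-0.1, 0.4, -1.2]
width: 0.141
grasp_force: 88.9
t 13.5 tcp [0.5295 0.0519 0.1652] ang 1.444 tilt [-0.0001 -0.0002] F [-0.1  0.4 -1.2] M [-0.01  0.03  0.01] w 0.141 gf 88.9 q6 -1.57 -> shift [ 0.0022  0.0022 -0.3792] rz -0.149
```

Seals released (moment is zero, pull about 1 N, the stopper's weight). I lift it clear.

```bash
python3 -m crank '0 0 -.01 0 0 0; 0 0 -.02 0 0 0; 0 0 -.04 0 0 0; 0 0 -.08 0 0 0;0 0 -.14 0 0 0; 0 0 -.2 0 0 0; 0 0 -.24 0 0 0;0 0 -.24 0 0 0;0 0 -.24 0 0 0'; python3 - <<'E'
from h import *
shift([.4515,.3285,.20],1.45)
d=look('scene'); cv2.imwrite('pics/s6.png',cv2.resize(d['image'][150:310,200:400],None,fx=3.5,fy=3.5)); c=cloud(d)
hsv=cv2.cvtColor(d['image'],cv2.COLOR_BGR2HSV); wood=(cv2.inRange(hsv,(8,60,60),(25,255,255))>0)&(np.hypot(c[...,0]-.53,c[...,1]-.052)<.05)&(c[...,2]>.14)
print("wood z",np.percentile(c[wood][:,2],[2,98]))
for n in("top","wrist"):
    d=look(n); hsv=cv2.cvtColor(d["image"],cv2.COLOR_BGR2HSV); c=cloud(d)
    m=((hsv[...,0]>=14)&(hsv[...,0]<=38)&(hsv[...,1]>50)&(hsv[...,2]>60)&(abs(c[...,2]-.005)<.012)&(np.hypot(c[...,0]-.45,c[...,1]-.33)<.085)).astype(np.uint8)
    m=cv2.morphologyEx(m,cv2.MORPH_CLOSE,np.ones((9,9)))
    v,u=np.nonzero(m)
    if len(u)>50:
        P=np.array([ray(d,a,b,.005)[:2] for a,b in zip(u,v)])*1000; print(n,len(u),cv2.minAreaRect(P.astype(np.float32)))
E
```

```text
t: 14.25
eef_pos: [0.5296, 0.0519, 0.2253]
ee_rot: [0.0, 0.068, 0.998, -0.0]
wrist_force: [1.0, -0.3, -0.3]
width: 0.141
grasp_force: 89.0
t 14.25 tcp [0.5296 0.0519 0.2253] ang 1.434 tilt [-0.0008  0.    ] F [ 1.  -0.3 -0.3] M [0.03 0.05 0.01] w 0.141 gf 89.0 q6 -1.56 -> shift [0.4598 1.0535 0.101 ] rz -0.031
wood z [0.19247704 0.24699893]
top 1317 ((451.32720947265625, 328.5224609375), (86.09063720703125, 87.03334045410156), 87.00951385498047)
wrist 7881 ((450.9296875, 328.1879577636719), (86.43391418457031, 86.8074722290039), 86.89112091064453)
```

View pics/s6.png

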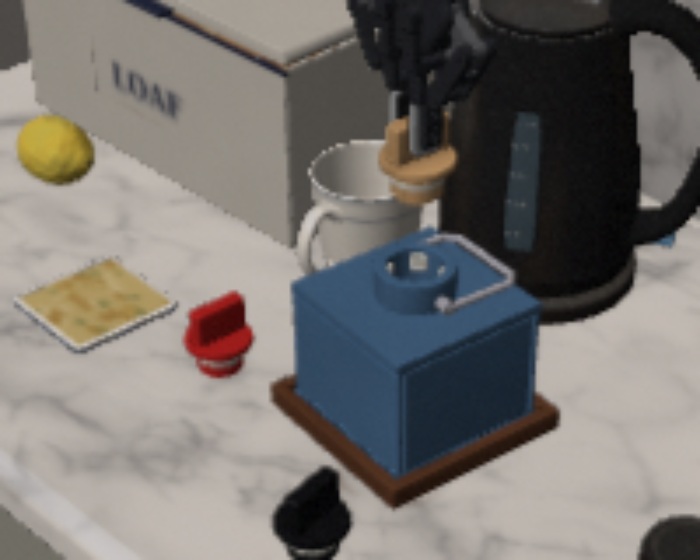

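The stopper is upright in the grip at (418,160), clear of the neck, with the bail open and the jar seated. The coaster at (95,303) measures the same from two views: (0.451, 0.328).

```bash
python3 -m crank '.04 .08 0 0 0 0; .08 .18 0 0 0 0; .12 .28 0 0 0 0; .17 .38 0 0 0 0; .21 .48 0 0 0 0; .26 .58 0 0 0 0; .3 .68 0 0 0 0; .34 .78 0 0 0 0; .38 .88 0 0 0 0; .42 .96 0 0 0 0; .44 1 0 0 0 0; .44 1 0 0 0 0';python3 -m crank '.02 .05 0 0 0 0; .02 .05 .06 0 0 0; .02 .05 .14 0 0 0;.02 .05 .24 0 0 0; .02 .05 .34 0 0 0; .02 .05 .44 0 0 0; .02 .05 .54 0 0 0; .02 .05 .62 0 0 0; .02 .05 .66 0 0 0; .02 .05 .68 0 0 0; .02 .05 .68 0 0 0';python3 -c "
from h import *
shift([.451,.328,.041],1.43)
"
```

```text
t: 15.4
eef_pos: [0.4534, 0.316, 0.2244]
ee_rot: [-0.001, 0.067, 0.998, -0.0]
wrist_force: [-0.4, -0.2, -1.4]
width: 0.139
grasp_force: 89.0
t: 16.32
eef_pos: [0.4512, 0.3273, 0.0547]
ee_rot: [-0.0, 0.068, 0.998, -0.0]
wrist_force: [-0.8, -0.1, -0.9]
width: 0.137
grasp_force: 89.0
t 16.32 tcp [0.4512 0.3273 0.0547] ang 1.434 tilt [ 0.0007 -0.0005] F [-0.8 -0.1 -0.9] M [-0.02  0.07  0.03] w 0.137 gf 89.0 q6 -1.02 -> shift [0.0012 0.0026 0.0547] rz 0.009
```

```bash
python3 -m crank '0 0 .02 0 0 0; 0 0 .035 0 0 0; 0 0 .045 0 0 0; 0 0 .05 0 0 0;0 0 .053 0 0 0;0 0 .053 0 0 0'; python3 -c "
from h import *
shift([.451,.328,.041],1.43)
"
```

```text
t: 16.82
eef_pos: [0.4511, 0.3277, 0.0419]
ee_rot: [0.0, 0.068, 0.998, 0.0]
wrist_force: [-0.1, -1.0, -0.5]
width: 0.145
grasp_force: 89.0
t 16.82 tcp [0.4511 0.3277 0.0419] ang 1.435 tilt [-0.0001  0.0001] F [-0.1 -1.  -0.5] M [-0.07 -0.02 -0.01] w 0.145 gf 89.0 q6 -1.02 -> shift [0.0006 0.0013 0.0035] rz 0.01
```

```bash
python3 -m crank '0 0 .003 0 0 0; 0 0 .005 0 0 0; 0 0 .007 0 0 0; 0 0 .008 0 0 0; 0 0 .008 0 0 0'; python3 -c "
from h import *
shift([.451,.328,.041],1.43)
"
```

```text
t: 17.23
eef_pos: [0.4513, 0.3278, 0.0412]
ee_rot: [0.0, 0.068, 0.998, 0.0]
wrist_force: [-4.6, -2.4, 12.7]
width: 0.142
grasp_force: 90.9
t 17.23 tcp [0.4513 0.3278 0.0412] ang 1.435 tilt [-0.0009  0.0004] F [-4.6 -2.4 12.7] M [-0.5   0.81 -0.04] w 0.142 gf 90.9 q6 -1.02 -> shift [0.0014 0.0008 0.0009] rz 0.01
```

Seated on the coaster, pressing at 13 N. I ease off slightly, release and withdraw.

```bash
python3 -m crank '0 0 -.002 0 0 0; 0 0 -.004 0 0 0; 0 0 -.004 0 0 0; 0 0 -.004 0 0 0'; python3 -m crank '0 0 0 0 0 0;0 0 0 0 0 0;0 0 0 0 0 0;0 0 0 0 0 0;0 0 0 0 0 0;0 0 0 0 0 0' -0.2 20; python3 -m crank '0 0 -.04 0 0 0; 0 0 -.1 0 0 0; 0 0 -.2 0 0 0;0 0 -.3 0 0 0; 0 0 -.4 0 0 0; 0 0 -.5 0 0 0; 0 0 -.6 0 0 0; .1 0 -.6 0 0 0;.2 0 -.6 0 0 0; .3 0 -.6 0 0 0;.3 0 -.6 0 0 0; .3 0 -.6 0 0 0'; python3 - <<'E'
from h import *
d=look('scene'); cv2.imwrite('pics/s7.png',cv2.resize(d['image'][150:310,180:380],None,fx=3.5,fy=3.5))
for n in("scene","top"):
    d=look(n);c=cloud(d); hsv=cv2.cvtColor(d['image'],cv2.COLOR_BGR2HSV)
    near=np.hypot(c[...,0]-.451,c[...,1]-.328)<.04
    for lo,hi in ((.028,.04),(.056,.068)):
        q=c[near&(c[...,2]>lo)&(c[...,2]<hi)]
        if len(q)>5: print(n,len(q),np.median(q[:,2]),cv2.minAreaRect((q[:,:2]*1000).astype(np.float32)))
shift([.451,.328,.2])
E
```

```text
t: 17.57
eef_pos: [0.4513, 0.3278, 0.0413]
ee_rot: [0.0, 0.068, 0.998, 0.0]
wrist_force: [-1.5, -0.2, 6.5]
width: 0.139
grasp_force: 89.8
t: 18.07
eef_pos: [0.4511, 0.3276, 0.0407]
ee_rot: [-0.0, 0.068, 0.998, -0.0]
wrist_force: [0.1, -0.1, 0.3]
width: 0.602
grasp_force: 0.0
t: 19.07
eef_pos: [0.3763, 0.338, 0.1918]
ee_rot: [0.001, 0.067, 0.998, 0.0]
wrist_force: [0.5, -0.3, 0.3]
width: 0.6
grasp_force: 0.0
scene 121 0.034120871960962584 ((447.89019775390625, 318.5811462402344), (36.94890594482422, 50.476314544677734), 64.72773742675781)
scene 71 0.06076098029885668 ((451.0970458984375, 326.8875427246094), (18.37737464904785, 43.512420654296875), 83.71983337402344)
top 227 0.033805879499840596 ((451.6900634765625, 326.95196533203125), (49.32173538208008, 49.985897064208984), 26.685117721557617)
top 121 0.06168079007023608 ((451.86517333984375, 327.4857177734375), (14.837332725524902, 43.700843811035156), 83.29551696777344)
t 19.22 tcp [0.3776 0.3377 0.1911] ang 1.434 tilt [-0.0007  0.0003] F [ 0.8 -0.5 -0.3] M [0.03 0.   0.03] w 0.6 gf 0.0 q6 -0.94 -> shift [-0.2962  0.0016 -0.0354] rz 0
```

View pics/s7.png

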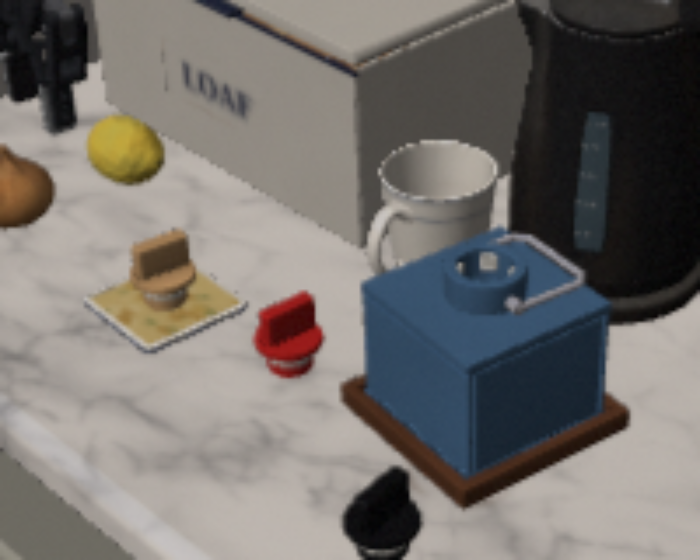

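The stopper stands upright mid-coaster at (163,270), about 1 mm off centre with its top at 62 mm. The bail is open, the jar is seated and the gripper is clear.

```bash
python3 -c "
from workcell import robot
print(robot.job_done())"
```

```text
the job is handed in; nothing more can be done
None
```

The job is handed in at about 19 s of the 72 s: the bail is open, the stopper was twisted free without lifting the jar and stands upright about 1 mm from the coaster's centre, and no bystander was touched; the judge's verdict was not shown.

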